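# Raise the counterweighted barrier and push the bisque box through

### The arm

A 6-joint arm with a two-finger parallel gripper is mounted at the origin on the work surface; the furniture and walls round the work are solid. World frame = base frame: x ahead of the robot, y to its left, z up, the work surface at z = 0. Lengths are in mm, angles in rad, forces in N, time in s.
With the tool pointing down it reaches from about 325 to 850 mm from the base axis. Payload 15.5 kg.
Tool frame: the origin (TCP) lies between the finger pads; the fingertips stand 8 mm ahead of it and the grasp point (between the pads) lies 11 mm behind it; z points along the fingers, y is the line along which they close (so a half turn about z gives the same grasp; the last joint's range is limited). The gripper opens to 91 mm and grips with 3 to 60 N. Pads are 32 mm wide; open, the fingers measure 118 mm over their backs; the gripper's body (76 mm by 178 mm) begins 60 mm behind the grasp point.
Start: joints at [-1.276, 0.494, 1.345, -0, 1.302, -0.096], TCP at [238.081, -577.879, 221.915] pointing down, gripper open.
Joint ranges: [-2.91, 2.91], [-0.82, 2.16], [0.22, 2.67], [-1.22, 4.37], [0.12, 2.79], [-3.08, 3.08]. Speed limits (rad/s): [1.89, 1.89, 2.57, 3.01, 3.01, 3.01].

### API

Orientations are given as [roll, pitch, yaw] about the fixed x, y, z axes, in that order (R = Rz(yaw) Ry(pitch) Rx(roll)).
In Python, from bench import manip gives the robot as it stands. Calls block until the motion is done:
- manip.move_pose(position, orientation): joint-space move of the TCP to a pose.
- manip.move_linear(position, speed=150, rot=None): straight line of the TCP; rot=None keeps the orientation; speed is the mean speed in mm/s.
- manip.move_joints(angles): joint-space move.
- manip.grip(opening): finger opening in mm; the grip force is fixed at half the most; returns when the fingers have stopped.
- manip.sleep(seconds).
- manip.inverse_kinematics(position, orientation): joint angles nearest the present ones, or None.
- manip.read_camera(name): name is "side" or "top"; returns a dict with "frame" (400x640x3 uint8, red, green, blue), "fovy" (degrees; the focal length in pixels is half the picture's height over the tangent of half this angle, whatever the lens; pixels are square), "cx", "cy" (the principal point, pixels), "dist" ([k1, k2, p1, p2, k3] as OpenCV has them; the pictures are not rectified), "rvec" (rotation vector, rad) and "tvec" (3), from world to camera coordinates, as OpenCV has them. Camera axes: x right, y down, z forward; pixel columns grow to the right and rows downward; lengths in mm; the calibration is good to about 2 mm. A picture is of the moment at which its call begins. There is no depth.
A pose or a line that the arm cannot do raises manip.PlanningError and nothing moves.
- manip.hand_in(): hands the job in; it is judged then, once.
Readings, each from a call of its own:
- manip.current_time(): time.
- manip.current_joint_positions(): joint angles.
- manip.current_joint_vel(): joint speeds.
- manip.current_effort(): joint torques, N m.
- manip.current_ee_pos(): TCP position.
- manip.current_tool_rot(): TCP orientation.
- manip.current_contact_force(): force on the tool from outside, world axes, zero at the start.
- manip.current_moment(): the same for the moment, N m.
- manip.current_grip_width(): finger opening in mm.
- manip.current_grasp_force(): force on a finger pad.
Only numpy, scipy, OpenCV 4.12 (cv2) and the standard library are available. Lean on these libraries where they do the work, as an engineer would, in place of code of your own. Each camera call takes 0.05 s, during which the arm holds its last target. There are 200 camera calls.

### The job

Push the free end of the red-and-white barrier arm up past its balance point so that it stays raised by itself, then push the small white lidded bisque box along the board, through the open gate, until it stands wholly on the green square. Only push with the fingers: the box must not be lifted or tipped over, and leave the jars and the tin round the board where they are.

Things in the scene. Friction and masses are not known exactly. Their poses are not given: they have to be found in the camera images.
- gate: Fixed plywood board, 10 mm thick, with a barrier gate across its middle. Origin: table level, mid-lane, on the gate line. z up, +x away from the robot along the lowered bar to its hinge. The board spans x -95..108, y -190..190 mm. The lane runs along y: the box starts on the +y side, the green square lies on the -y side. Posts on the gate line leave 148 mm clear.
- hinge (a point): Hinge axis of the barrier (runs along the board's y), 75 mm above the table, at x +90 mm on the board, in the grey hinge post (22 mm along x, 39 mm along y, 85 mm high).
- rest (a point): Top of the grey rest post that the lowered bar lies in, at x -75 mm on the board (12 mm along x, 35 mm along y, 79 mm high); the bar sticks out about 44 mm past it towards the robot.
- barrier (a joint): Barrier angle, rad: 0 = bar level across the lane; grows as the free end rises towards the hinge post; stop at 1.83 (15 degrees past upright, leaning away from the lane). Let go below the balance point, about 0.85 rad, it falls back shut; beyond it, it swings on to the stop by itself and stays. About 1.3 N upward at the free end lifts it. It weighs 0.8 kg, varying by a quarter.
- bar_end (a point): Centre of the bar's free end, turns with the bar. Round red-and-white bar, 16 mm thick, 215 mm from hinge axis to its black rubber end. A dark steel counterweight disc (46 mm across, 28 mm thick) is fixed to the same hinge on a 70 mm crank, 105 degrees round from the bar, so it stands above the hinge while the bar is down and goes down behind the hinge post as the bar rises.
- lidded_box: Small white unglazed octagonal bisque box with its lid on (the lid is fixed to it), 75 x 75 mm, 100 mm high, about 0.34 kg, varying by a third, loose on the board; origin: centre of its underside. Taller than the lowered bar, so the bar blocks it.
- square (a point): Centre of the green painted square (120 x 120 mm, flush) on the board's top, 10 mm above the table, 115 mm past the gate line; axes as the board's.
- small_jar: Bystander: small pale glaze jar with white lid, 52 mm across, 82 mm high, loose on the table; origin at its underside.
- tin_jar: Bystander: pale grey glaze jar with white lid, 64 mm across, 125 mm high, loose on the table; origin at its underside.
- wax: Bystander: round striped tin, 80 mm across, 63 mm high, loose on the table; origin at its underside.

How it is judged:
By the outcome, as a careful person would: the job done as asked, in the order asked, and still so for the second after the job is handed in, with the robot touching nothing.
It also fails if it takes over 59 s, if anything falls off the work surface, if the arm or the gripper's body presses on something with over 40 N, if the wrist force passes 120 N, or if a joint passes its speed limit or range.

## Working session

There is one attempt and no reset: what is moved stays moved. The work goes in short steps, each a Python script; the robot and the scene stay as the last script left them, time stands still between calls to the robot, and variables do not carry over. Pictures are saved under pics/ and viewed, at most 10 in all, crops included, and the job is handed in when it is done.

```bash
mkdir -p pics; ls; python3 - <<'E'
from bench import manip
import cv2,pickle
d={}
for n in("side","top"):
    c=manip.read_camera(n); d[n]=c
    cv2.imwrite(f"pics/{n}0.png",c["frame"][:,:,::-1])
    print(n,c["fovy"],c["cx"],c["cy"],c["dist"],c["rvec"],c["tvec"])
pickle.dump(d,open("cam0.pkl","wb"))
print(manip.current_tool_rot(),manip.current_time())
E
```

```text
pics
side 45.52403610779963 318.70000674594667 193.0439108818835 [-0.05289468  0.          0.          0.          0.        ] [-0.02585318 -2.75582076  1.49315549] [ 487.48211116   55.62412889 1429.78177136]
top 43.966914223314625 311.57734359763583 198.29032830138345 [0.00233373 0.         0.         0.         0.        ] [ 2.21874421 -2.18523053  0.04137475] [  20.68984964  500.13170746 1510.55233536]
[-3.14050902e+00 -8.85581660e-05  3.90814293e-01] 0.1
```

View pics/top0.png

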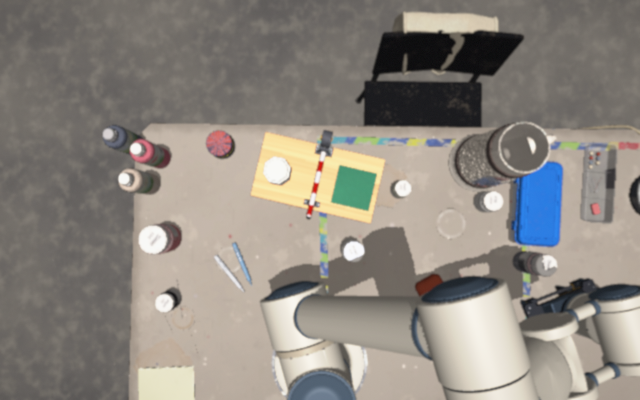

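View pics/side0.png

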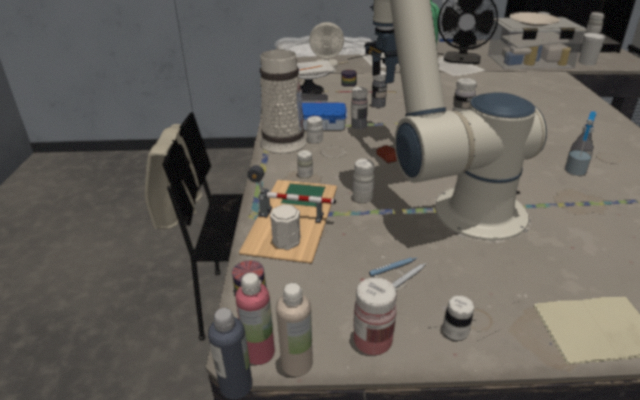

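The top view shows the box lid at about (277,170), the bar running from (326,143) to (310,217), the green square at (355,187), and jars at (401,188) and (353,249). The tin is at (219,143). The side view agrees. Next I'll measure them.

```bash
cat > h.py <<'E'
import numpy as np,cv2
def ray(c,px):
    f=200/np.tan(np.radians(c["fovy"])/2)
    K=np.array([[f,0,c["cx"]],[0,f,c["cy"]],[0,0,1]])
    n=cv2.undistortPoints(np.array(px,float).reshape(-1,1,2),K,np.array(c["dist"]))[:,0]
    R,_=cv2.Rodrigues(np.array(c["rvec"],float))
    return -R.T@np.array(c["tvec"]),np.c_[n,np.ones(len(n))]@R
def onz(c,px,z):
    o,d=ray(c,px); return (o+d*((z-o[2])/d[:,2])[:,None])[:,:2]
def proj(c,p):
    f=200/np.tan(np.radians(c["fovy"])/2)
    K=np.array([[f,0,c["cx"]],[0,f,c["cy"]],[0,0,1]])
    return cv2.projectPoints(np.array(p,float).reshape(-1,1,3),np.array(c["rvec"]),np.array(c["tvec"]),K,np.array(c["dist"]))[0][:,0]
def blob(m,near):
    n,l,s,ce=cv2.connectedComponentsWithStats(m.astype(np.uint8))
    k=[i for i in range(1,n) if s[i,4]>15]
    i=min(k,key=lambda i:np.hypot(*(ce[i]-near))); return l==i,ce[i],s[i]
def gatebox(c):
    "box lid blob in the top view"
    f=c["frame"].astype(int)
    return f.min(2)>150
E
python3 - <<'E'
import pickle,numpy as np,cv2
from h import *
d=pickle.load(open("cam0.pkl","rb"));c=d["top"];f=c["frame"].astype(int);R,G,B=f[...,0],f[...,1],f[...,2]
m,ce,s=blob((G>R+25)&(G>B+5),(355,187))
r=cv2.minAreaRect(np.argwhere(m)[:,::-1].astype(np.float32)); q=onz(c,cv2.boxPoints(r),10)
print("green",s,onz(c,[ce],10),q,np.linalg.norm(np.diff(q,axis=0),axis=1))
for z in(0,):
  m2=(R>B+60)&(R>150)&(G>110)
  m2,ce2,s2=blob(cv2.morphologyEx(m2.astype(np.uint8),cv2.MORPH_CLOSE,np.ones((5,5))),(290,165))
  h=cv2.minAreaRect(np.argwhere((m2)|m)[:,::-1].astype(np.float32)); q=onz(c,cv2.boxPoints(h),10)
  print("board",s2,q,q.mean(0),np.linalg.norm(np.diff(q,axis=0),axis=1))
for nm,p,z in(("box",(277,170),100),("jar",(401,188),82),("tin",(353,249),125)):
  m3,ce3,s3=blob((f.min(2)>165)&(f.max(2)-f.min(2)<40),p); 
  h=cv2.minAreaRect(np.argwhere(m3)[:,::-1].astype(np.float32))
  print(nm,s3,ce3,onz(c,[ce3],z),h[1])
print("wax",onz(c,[(219.5,142)],63))
red=(R>G+70)&(R>B+70)
for k in cv2.connectedComponentsWithStats(red.astype(np.uint8))[3]: 
  if 280<k[0]<350 and 130<k[1]<230: print("red",k)
print("bar end?",onz(c,[(309.5,217)],75))
for n,bx in(("top",(190,110,430,270)),("side",(225,140,385,270))):
  x0,y0,x1,y1=bx; im=d[n]["frame"][y0:y1,x0:x1,::-1]; k=min(800/(x1-x0),600/(y1-y0))
  cv2.imwrite(f"pics/{n}0c.png",cv2.resize(im,None,fx=k,fy=k,interpolation=cv2.INTER_CUBIC)[:600,:800])
E
```

```text
green [ 332  166   44   44 1406] [[534.56964421 -99.62011687]] [[ 490.48514412  -31.2161724 ]
 [ 602.98140196  -55.53218618]
 [ 578.65977453 -168.28967635]
 [ 466.30793094 -143.67717624]] [115.0942073  115.3507397  115.01613765]
board [ 251  132  134   92 5729] [[ 490.69091687  221.46181783]
 [ 705.42289518  176.39180472]
 [ 624.72666669 -197.24356387]
 [ 410.88624333 -150.29859187]] [557.93168052  12.5778667 ] [219.41086708 382.25027136 218.93276835]
box [263 157  28  27 571] [276.39229422 169.85464098] [[577.04738023 131.2185352 ]] (26.07090950012207, 25.793560028076172)
jar [ 362  141   85  132 4326] [409.71659732 196.89343504] [[ 505.45098197 -258.38891548]] (84.14112091064453, 130.31878662109375)
tin [343 241  22  20 327] [353.13149847 250.26911315] [[350.30695077 -91.32993543]] (17.88854217529297, 21.466251373291016)
wax [[660.9948295  304.49383145]]
red [319.52485288 199.59037286]
red [319.82978723 166.08510638]
red [314.95918367 187.44897959]
red [309.68181818 209.47727273]
bar end? [[442.29422948  33.50693542]]
```

View pics/top0c.png

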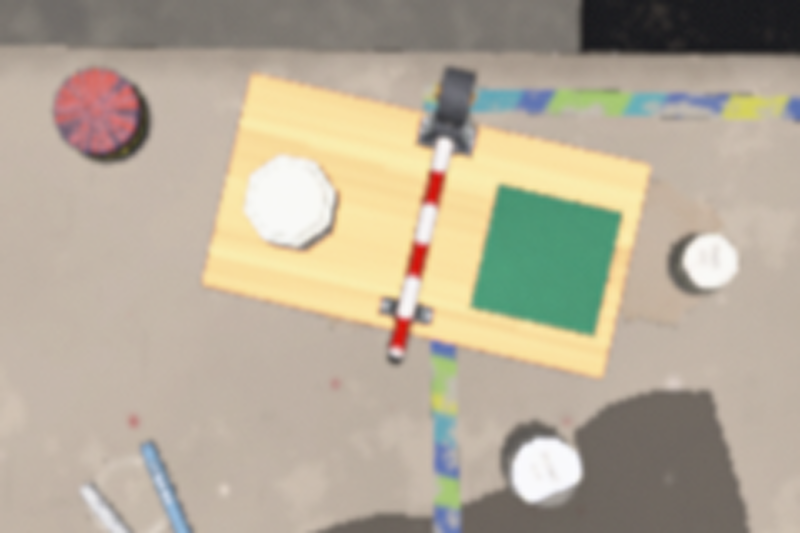

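The crop confirms the layout: box about (290,200), bar end (396,357), rest post (405,308), and the green square spans about (472,185) to (622,335). The square's sides measure 115 mm and the yaw is about -12°. Next I'll check the bar against this frame and search for feasible lifting orientations.

```bash
cat >> h.py <<'E'
yaw=np.radians(-12.2); ex=np.array([np.cos(yaw),np.sin(yaw),0]); ey=np.array([-ex[1],ex[0],0]); ez=np.array([0,0,1.])
O=np.array([534.6,-99.6,0])+115*ey
def W(x,y,z): return O+x*ex+y*ey+z*ez
def tob(p): p=np.array(p)-O[:len(p)]; return np.c_[p@ex[:2],p@ey[:2]] if p.ndim>1 else (p[:2]@ex[:2],p[:2]@ey[:2])
def tobs(q): q=np.atleast_2d(q)-O[:2]; return np.c_[q@ex[:2],q@ey[:2]].round(1)
from scipy.spatial.transform import Rotation as Ro
def rot(a,xref):
    a=a/np.linalg.norm(a); x=xref-a*(a@xref); x/=np.linalg.norm(x)
    return Ro.from_matrix(np.c_[x,np.cross(a,x),a]).as_euler("xyz")
def path(r,off,ths,ysh=0):
    return [W(90-r*np.cos(t)-off*np.sin(t),ysh,75+r*np.sin(t)-off*np.cos(t)) for t in ths]
E
python3 - <<'E'
import pickle
from h import *
from bench import manip
d=pickle.load(open("cam0.pkl","rb"));c=d["top"]
print("board corners",tobs(onz(c,[(250.9,195.5),(265,131.9),(371.5,223.1),(385,159.5)],10)))
print("reds",tobs(onz(c,[(309.7,209.5),(315,187.45),(319.83,166.1)],80)),"end",tobs(onz(c,[(308.8,217)],75)))
print("box",tobs(onz(c,[(276.4,169.85)],110)),"jar",onz(c,[(402.7,188.3)],82),"tin",onz(c,[(353.5,250.5)],125))
res=[]
for az in range(0,360,30):
  for el in(0,20,40,55):
    h=np.cos(np.radians(az))*ex+np.sin(np.radians(az))*ey
    a=h*np.cos(np.radians(el))-ez*np.sin(np.radians(el))
    side=np.cross(a,ez)
    for k,xr in enumerate((side,-side,np.cross(a,side),-np.cross(a,side))):
      o=rot(a,xr)
      js=[manip.inverse_kinematics(list(p),list(o)) for p in path(190,30,(0,.4,.8,1.2))]
      if all(j is not None for j in js):
        J=np.array(js); print(az,el,k,np.abs(np.diff(J,axis=0)).max().round(2),J[0].round(2),J[-1].round(2))
E
```

```text
board corners [[ -94.9  185.9]
 [ 105.9  188.8]
 [ -93.6 -193.2]
 [ 106.3 -190.3]]
reds [[-96.9  -0. ]
 [-30.5  -0.5]
 [ 33.8  -0.2]] end [[-118.8   -2.4]]
box [[ -8.  118.6]] jar [[ 530.28398914 -237.68739199]] tin [[349.67314829 -92.37799092]]
0 40 0 0.51 [0.14 1.18 2.66 3.41 1.54 0.23] [ 0.04  0.25  2.21  3.98  0.26 -0.66]
0 40 1 6.0 [ 0.14  1.18  2.66  3.41  1.54 -2.91] [0.04 0.25 2.21 3.98 0.26 2.49]
0 40 2 0.51 [0.14 1.18 2.66 3.41 1.54 1.8 ] [0.04 0.25 2.21 3.98 0.26 0.91]
0 40 3 0.51 [ 0.14  1.18  2.66  3.41  1.54 -1.34] [ 0.04  0.25  2.21  3.98  0.26 -2.23]
0 55 0 4.6 [ 0.06  0.7   2.43  3.42  0.6  -0.01] [-0.01  0.19  2.   -0.33  0.37 -2.67]
0 55 2 4.6 [0.06 0.7  2.43 3.42 0.6  1.56] [-0.01  0.19  2.   -0.33  0.37 -1.1 ]
0 55 3 4.6 [ 0.06  0.7   2.43  3.42  0.6  -1.58] [-0.01  0.19  2.   -0.33  0.37  2.04]
30 55 0 0.97 [-0.32  0.7   2.44  2.52  0.61 -0.  ] [-0.29  0.2   1.99  0.69  0.54  2.02]
30 55 3 0.97 [-0.32  0.7   2.44  2.52  0.61 -1.57] [-0.29  0.2   1.99  0.69  0.54  0.45]
60 0 0 0.29 [-0.96  1.44  2.17  1.38  1.47 -0.46] [-0.79  0.88  2.12  1.51  1.58  0.14]
60 0 1
[... 11413 characters left out ...]
 0.51  1.67 -0.93  1.26  2.11]
300 40 2 0.21 [ 0.52  0.81  1.94 -1.09  1.01  1.11] [ 0.4   0.51  1.67 -0.93  1.26  0.53]
300 40 3 0.21 [ 0.52  0.81  1.94 -1.09  1.01 -2.03] [ 0.4   0.51  1.67 -0.93  1.26 -2.61]
300 55 0 0.21 [ 0.38  0.68  1.97 -0.93  0.79 -0.73] [ 0.28  0.41  1.63 -0.67  1.17 -1.31]
300 55 1 0.21 [ 0.38  0.68  1.97 -0.93  0.79  2.41] [ 0.28  0.41  1.63 -0.67  1.17  1.83]
300 55 2 0.21 [ 0.38  0.68  1.97 -0.93  0.79  0.84] [ 0.28  0.41  1.63 -0.67  1.17  0.26]
300 55 3 0.21 [ 0.38  0.68  1.97 -0.93  0.79 -2.3 ] [ 0.28  0.41  1.63 -0.67  1.17 -2.88]<sys>:0: UserWarning: Gimbal lock detected. Setting third angle to zero since it is not possible to uniquely determine all angles.
```

The board corners match the given extents to within 5 mm, and the red bands lie on y=0, so the frame is good. I'll lift the bar with closed fingers coming in from the +y robot-side corner.

```bash
cat > lift.py <<'E'
from h import *
from bench import manip
az,el=np.radians(285),np.radians(40)
a=(np.cos(az)*ex+np.sin(az)*ey)*np.cos(el)-ez*np.sin(el)
o=list(rot(a,np.cross(a,ez)))
P=path(198,45,[0])+path(198,28,np.linspace(.1,1.2,6))
pre=P[0]-110*a; hi=pre+ez*180
for p in(hi,pre,*P): 
    j=manip.inverse_kinematics(list(p),o); print(p.round(),None if j is None else np.round(j,2))
    assert j is not None
manip.grip(0)
p=manip.current_ee_pos(); manip.move_linear([p[0],p[1],330],speed=250)
manip.move_pose(list(hi),o); manip.move_linear(list(pre),speed=200); manip.move_linear(list(P[0]),speed=120)
print("in",manip.current_contact_force(),manip.current_ee_pos(),manip.current_time())
for q in P[1:]:
    manip.move_linear(list(q),speed=110); print(np.round(manip.current_contact_force(),1))
manip.sleep(.6)
print(manip.current_time())
for n in("side","top"): cv2.imwrite(f"pics/{n}1.png",manip.read_camera(n)["frame"][:,:,::-1])
E
python3 lift.py
```

```text
[449. 120. 281.] [ 0.62  0.5   1.53 -0.7   1.65 -0.86]
[449. 120. 101.] [ 0.62  0.76  1.66 -0.72  1.36 -0.61]
[453.  36.  30.] [ 0.48  0.86  1.79 -0.87  1.14 -0.49]
[452.  36.  67.] [ 0.49  0.79  1.79 -0.84  1.19 -0.54]
[455.  35. 111.] [ 0.48  0.71  1.78 -0.82  1.25 -0.62]
[467.  33. 153.] [ 0.47  0.64  1.73 -0.81  1.32 -0.71]
[488.  28. 191.] [ 0.44  0.6   1.67 -0.8   1.38 -0.8 ]
[516.  22. 224.] [ 0.41  0.57  1.59 -0.81  1.44 -0.9 ]
[551.  14. 249.] [ 0.38  0.57  1.5  -0.82  1.48 -0.99]
in [-0.34553252  0.0213183   0.57547075] [453.62987292  36.09408475  30.29501898] 6.825
[ 0.4  4.3 -1.8]
[ 0.6  3.2 -1.5]
[-0.4  0.5 -0.9]
[-0.9  0.6 -0.2]
[-0.5  0.4 -0.6]
[-0.3  0.2 -0.1]
10.6583
```

```bash
python3 - <<'E'
import cv2,numpy as np
a=cv2.imread("pics/side1.png")[90:290,200:440];b=cv2.imread("pics/top1.png")[90:290,190:430]
cv2.imwrite("pics/c1.png",cv2.resize(np.hstack([a,b]),(800,333),interpolation=cv2.INTER_CUBIC))
E
```

```text
(no output)
```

View pics/c1.png

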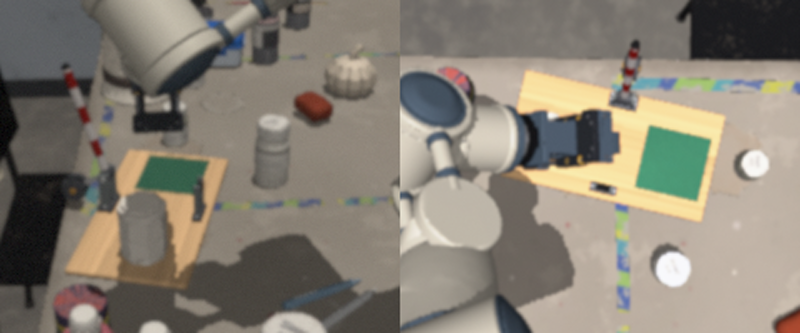

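The bar now stands up on its stop: in the left crop it runs from (68,68) to (100,155). The box is still at (143,230). Next comes the push, with the fingers open to 46 mm so they cradle the octagon's back.

```bash
cat > push.py <<'E'
from h import *
from bench import manip
import pickle
az,el=np.radians(285),np.radians(40)
a=(np.cos(az)*ex+np.sin(az)*ey)*np.cos(el)-ez*np.sin(el)
D=list(rot(-ez,-ey)); X,Z=-8,48
js=[manip.inverse_kinematics(list(W(X,y,z)),D) for y,z in((205,250),(205,Z),(-40,Z))]
alt=list(rot(-ez,ey)); js2=[manip.inverse_kinematics(list(W(X,y,z)),alt) for y,z in((205,250),(205,Z),(-40,Z))]
print(np.round(js,2),np.round(js2,2))
if abs(js2[0][5])<abs(js[0][5]): D=alt
p=manip.current_ee_pos()
manip.move_linear(list(np.array(p)-110*a),speed=200)
manip.move_pose(list(W(X,205,250)),D); manip.grip(46)
c=manip.read_camera("top"); pickle.dump(c,open("cam2.pkl","wb"))
manip.move_linear(list(W(X,205,Z)),speed=200)
print("down",manip.current_time(),np.round(manip.current_contact_force(),1))
for y in(150,100,50,0,-40):
    manip.move_linear(list(W(X,y,Z)),speed=70); print(y,np.round(manip.current_contact_force(),1))
print(manip.current_time())
for n in("side","top"): 
    c=manip.read_camera(n); cv2.imwrite(f"pics/{n}3.png",c["frame"][:,:,::-1])
E
python3 push.py; python3 - <<'E'
import cv2,numpy as np
a=cv2.imread("pics/side3.png")[90:290,200:440];b=cv2.imread("pics/top3.png")[90:290,190:430]
cv2.imwrite("pics/c3.png",cv2.resize(np.hstack([a,b]),(800,333),interpolation=cv2.INTER_CUBIC))
E
```

```text
Traceback (most recent call last):
  File "push.py", line 9, in <module>
    print(np.round(js,2),np.round(js2,2))
          ~~~~~~~~^^^^^^
ValueError: setting an array element with a sequence. The requested array has an inhomogeneous shape after 1 dimensions. The detected shape was (3,) + inhomogeneous part.
[ WARN:0@0.029] global loadsave.cpp:275 findDecoder imread_('pics/side3.png'): can't open/read file: check file path/integrity
Traceback (most recent call last):
TypeError: 'NoneType' object is not subscriptable
```

```bash
sed -i 's/^print(np.round(js.*/f=lambda J:all(j is not None for j in J); print(js,js2)/; s/^if abs.*/assert f(js) or f(js2)\nif not f(js) or (f(js2) and abs(js2[0][5])<abs(js[0][5])): D=alt/' push.py
python3 push.py && python3 - <<'E'
import cv2,numpy as np
a=cv2.imread("pics/side3.png")[90:290,200:440];b=cv2.imread("pics/top3.png")[90:290,190:430]
cv2.imwrite("pics/c3.png",cv2.resize(np.hstack([a,b]),(800,333),interpolation=cv2.INTER_CUBIC))
E
```

```text
[array([ 2.52425528e-01,  4.79984113e-01,  1.28906561e+00, -4.44089210e-16,
        1.37254293e+00, -2.67623696e+00]), array([ 2.52425528e-01,  7.01913496e-01,  1.49032932e+00, -4.44089210e-16,
        9.49349838e-01, -2.67623696e+00]), None] [array([ 2.52425528e-01,  4.79984113e-01,  1.28906561e+00, -4.44089210e-16,
        1.37254293e+00,  4.65355697e-01]), array([ 2.52425528e-01,  7.01913496e-01,  1.49032932e+00, -4.44089210e-16,
        9.49349838e-01,  4.65355697e-01]), array([-1.55253700e-01,  6.15141436e-01,  1.72105107e+00, -4.44089210e-16,
        8.05400143e-01,  5.76764690e-02])]
down 14.9 [-0.6 -0.6  0.2]
150 [0.9 0.2 0.1]
100 [0.2 0.3 0.2]
50 [0.1 0.8 0.8]
0 [0.8 0.  0.3]
-40 [-0.1  0.1 -0.2]
19.1583
```

View pics/c3.png

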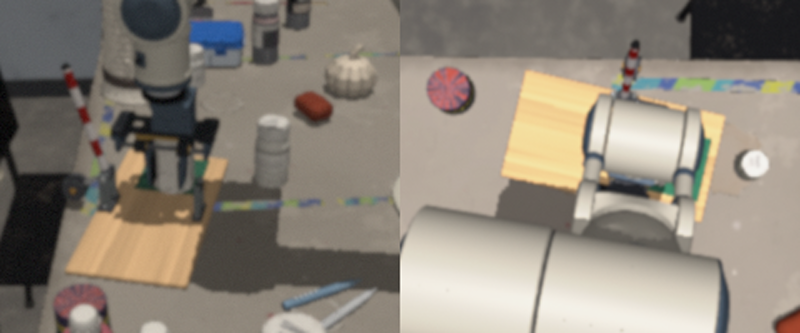

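The box has gone through the gate between the fingers, with the bar still up at about (85,110). I'll back off to measure it.

```bash
cat > look.py <<'E'
from h import *
from bench import manip
import sys,pickle
X,Z=-8,48
y0=tob(manip.current_ee_pos())[1]
manip.move_linear(list(W(X,y0+50,Z)),speed=150)
manip.move_linear(list(W(X,170,200)),speed=250)
d={}
for n in("side","top"):
    d[n]=manip.read_camera(n); cv2.imwrite(f"pics/{n}{sys.argv[1]}.png",d[n]["frame"][:,:,::-1])
pickle.dump(d,open(f"cam{sys.argv[1]}.pkl","wb"))
c=d["top"];f=c["frame"].astype(int)
px=proj(c,[W(-8,-87,110)])[0]
m,ce,s=blob((f.min(2)>165)&(f.max(2)-f.min(2)<40),px)
pts=np.argwhere(m)[:,::-1].astype(np.float32); r,_=cv2.minEnclosingCircle(pts)
print("px",px,ce,s,"board xy",tobs(onz(c,[ce],110)),"extent",tobs(onz(c,pts,110)).min(0),tobs(onz(c,pts,110)).max(0),manip.current_time())
a=cv2.imread(f"pics/side{sys.argv[1]}.png")[90:290,200:440];b=cv2.imread(f"pics/top{sys.argv[1]}.png")[90:290,190:430]
cv2.imwrite(f"pics/c{sys.argv[1]}.png",cv2.resize(np.hstack([a,b]),(800,333),interpolation=cv2.INTER_CUBIC))
E
python3 look.py 4
```

```text
px [346.20964443 186.00740868] [345.98103448 186.56724138] [333 173  28  28 580] board xy [[ -9.7 -86.7]] extent [ -47.9 -124.9] [ 28.3 -49.4] 20.875
```

View pics/c4.png

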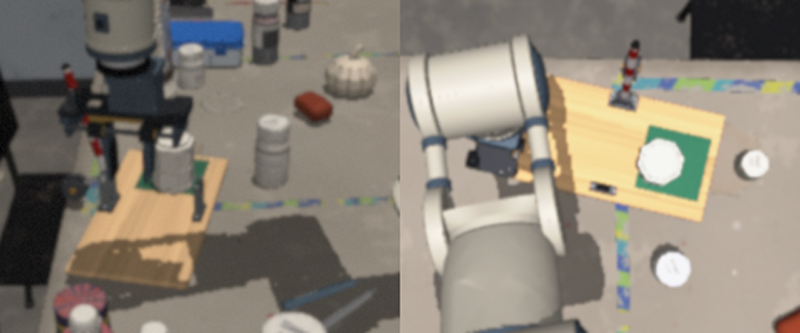

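The box is at board (-9.7, -86.7), upright and 28 mm short of the square's centre. I'll push the rest.

```bash
python3 - <<'E'
from h import *
from bench import manip
Z=48
manip.move_linear(list(W(-8,20,Z)),speed=200)
manip.move_linear(list(W(-9,-36,Z)),speed=120)
manip.move_linear(list(W(-5,-68,Z)),speed=50)
print(manip.current_contact_force(),manip.current_time())
E
python3 look.py 5
```

```text
[ 0.29429889  0.5125214  -0.82859495] 23.5
px [346.20964443 186.00740868] [355.5       187.6816609] [342 174  28  28 578] board xy [[  -6.7 -114. ]] extent [ -44.9 -151.9] [ 31.4 -76.5] 25.2
```

View pics/c5.png

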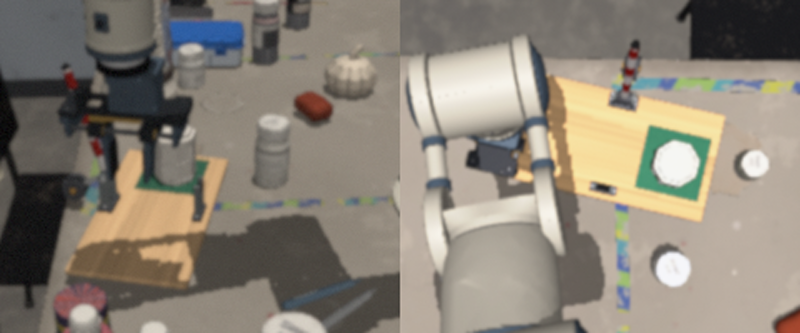

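The box stands upright wholly on the green square, centred at board (-6.7, -114). The bar is up, the jars and tin haven't moved, and the robot is clear.

```bash
python3 -c "
from bench import manip
print(manip.hand_in())"
```

```text
the job is handed in; nothing more can be done
None
```

Job handed in at about 25 s on the robot's clock: the barrier stays raised on its stop, and the box stands upright wholly on the green square, about 7 mm off centre, with the jars and tin where they were; no verdict was returned.

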